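Close the labelled tool tin and hold the counter scanner on its label

ROBOT

A 6-joint arm with a two-finger parallel gripper is mounted at the origin on the work surface. World frame = base frame: x ahead of the robot, y to its left, z up, the work surface at z = 0. Lengths are in m, angles in rad, forces in N, time in s.
With the tool pointing down it reaches from about 0.375 to 0.975 m from the base axis. Payload 3.8 kg.
Tool frame: the origin (TCP) lies midway between the tips of the shut fingers; the grasp point (between the pads) lies 19 mm behind it; z points along the fingers, y is the direction in which the jaws open and shut (so a half turn about z gives the same grasp; the last joint's range is limited). The gripper opens to 88 mm and grips with 3 to 60 N. Pads are 18 mm wide; open, the fingers measure 123 mm over their backs; the gripper's body (75 mm by 187 mm) begins 45 mm behind the grasp point.
Start: joints at [1.081, 0.264, 1.604, -0, 1.274, -0.037], TCP at [0.295, 0.607, 0.216] pointing down, gripper open.
Joint ranges: [-2.63, 2.63], [-0.94, 2.18], [0.31, 2.57], [-1.31, 4.45], [0, 2.66], [-2.55, 2.55]. Speed limits (rad/s): [2.57, 2.57, 3.14, 3.14, 3.14, 3.14].

INTERFACE

Orientations are given as a rotation vector (axis times angle).
In Python, from workcell import telemetry, optics, robot gives the robot as it stands. The module is installed in compiled form; this text tells all that it offers.
- The arm moves only by the tool apply_moves, never from a script. Its argument "targets" is one flat list of numbers, 7 for each row, row after row: the shift along the tool's x, y, z as a fraction of full scale, then the turn, a rotation vector about the tool's x, y, z as a fraction of full scale, then the opening, from -1 (shut) to 1 (fully open). A call has exactly 5 rows; each row shifts and turns the commanded pose from where the row before left it, along the tool's axes as they then stand; what a row does not reach is not made up. Full scale, the value 1, is 0.04 m for a shift and 5 degrees for a turn. A row lasts 1/10 s, in which the tool goes at most 50 mm and 8.59 degrees, less where a joint would pass 70% of its speed; a pose out of reach is approached as far as the arm can. A call with a number of a shift or a turn outside -1 to 1 is refused whole. A call with a gripper value outside its range is refused whole. The fingers move at their own pace and stop on an object; "newtons" is the grip in N (left out, the last holds). Time passes only in rows, so rows that do not move let the fingers close, or fill a call up. It gives the time, the measured TCP pose, the force and the opening at its end, in the units of the state.
- telemetry.read_state(): the state, without advancing time (a new reading comes with each control period).
- optics.grab_frame(name): name is "scene" or "top" or "wrist"; returns the picture (480x640x3 uint8, red, green, blue); there is no depth.
- optics.get_calibration(name): a dict with "intrinsics" (3x3 intrinsics, pixels), "position" and "attitude" of the camera in the world; the wrist camera has in their place "tool_from_camera" (4x4, takes a point from camera to tool coordinates, whose origin is the TCP and whose axes are the flange's). Camera axes: x right, y up, looking along -z (the intrinsics and any distortion apply to the point x, -y, -z); pixel columns grow to the right and rows downward; lengths in m; the calibration is good to about 2 mm. The wrist camera is an equidistant fisheye: a pixel r from the principal point sees the ray r / f radians off the axis. A picture is of the moment at which its call begins: read the wrist's pose just before it. get_calibration takes no time and is no camera call.
- robot.sign_off(): hands the job in, once; it reports no verdict.
The state is a dict: "time": time; "joint_positions": joint angles; "joint_vel": joint speeds; "joint_efforts": joint torques, N m; "tcp_pos": TCP position; "tool_rot": TCP orientation; "wrist_force": force on the tool from outside, world axes, zero at the start; "moment": the same for the moment, N m; "gripper_width": finger opening in m.
Only numpy, scipy, OpenCV 4.12 (cv2) and the standard library are available. Lean on these libraries where they do the work, as an engineer would, in place of code of your own. Each camera call takes 0.05 s, during which the arm holds its last target. There are 200 camera calls.

TASK

Press the lid of the triangular tin that carries the white barcode label straight down until it is fully home. Then draw the hand scanner up out of its stand, tip it so that its nose looks downwards at about 45 degrees, and finish while holding it steady in the air, its red window aimed at the middle of the label from about 12 cm away. Do not let it rest on anything, and leave the tins and everything else on the counter where they stand.

Things in the scene. Friction and masses are not known exactly. Their poses are not given: they have to be found in the camera images.
- tin: The labelled tool tin: loose, filled, triangular metal tin with rounded corners (1.2 kg; corners 115 mm, flat sides 73 mm from its middle), body 62 mm high with an orange seal band at the top, and a press-on lid. Origin: middle of its underside, z up, x to a corner. It stands left or right; a twin without label stands on the other side.
- lid (a joint): How far the labelled tin's press-on lid stands above home, in m: 0 is fully home, starts at 0.006 to 0.010. It moves straight up and down only and stays where it is left; pushing it down takes about 7 N until it meets a hard stop, the orange band then covered. Press it near its middle.
- label (a point): Middle of the white label with black bars (70 x 50 mm), flat on top of that lid, at the middle of the tin; 76 mm above the counter when the lid is home, higher by the lid's joint value before that.
- scanner: Loose hand scanner, about 0.2 kg: black handle 30 (x) x 26 (y) mm, under a blue head 42 mm wide (y), z 105 to 143 mm, x -40 to +60 mm. Origin: middle of the handle's underside; z up the handle, x towards the nose (where it looks). Starts upright in the stand, nose roughly towards the robot. Centre of mass at x 5, z 90 mm. Grip it across the head, along y.
- window (a point): Middle of the red scanning window on the nose of the scanner, 62 mm ahead of and 124 mm above the scanner's origin; axes as the scanner's, so it looks along +x.
- cradle: The scanner's stand, fixed: grey foot 80 x 70 x 10 mm with a black open-topped socket 46 x 42 mm outside, 36 x 32 mm inside, its rim 70 mm and its inner floor 15 mm above the counter (the handle stands on this floor). Origin: middle of the foot's underside; axes parallel to the standing scanner's.
- tin_b: Bystander: twin of the labelled tin, lid closed, no label, 76 mm high. Loose. Origin: middle of its underside.
- tin_c: Bystander: another such closed tin without label, off to the right. Loose. Origin: middle of its underside.
- mug: Bystander: white mug, 80 mm across, 95 mm high. Loose. Origin: middle of its underside.
Mind the look-alikes: they are no part of the job. Leave any pink look-alike of the tin alone.

How it is judged:
On the way, in this order (a step that is already met when the one before it is completed fails the run):
1. the lid is fully home while the scanner still stands in its stand (value of joint lid below 0.002 m and distance of scanner from where it was at the start of the episode below 0.03 m), for 0.2 s.
2. the scanner is held by the fingers, clear above the socket of its stand (z of scanner in the frame of cradle above 0.075 m and contact force between the fingers and scanner above 0.5 N and contact force between scanner and cradle below 0.1 N), for 0.1 s.
At the end, for the whole second after the job is handed in: Lid home within 2 mm; fingers hold the scanner still, touching nothing else, window over 100 mm and handle foot over 30 mm up; nose 22 to 67 degrees below level; label middle 60 to 200 mm straight ahead of the window, within 25 mm of its line of sight each way (value of joint lid below 0.002 m and angle between scanner's own x axis and vertical between 1.95 and 2.75 rad and x of label in the frame of window between 0.06 and 0.2 m and y of label in the frame of window between -0.025 and 0.025 m and z of label in the frame of window between -0.025 and 0.025 m and height (world z) of window above 0.1 m and height (world z) of scanner above 0.03 m and contact force between the fingers and scanner above 0.5 N and linear speed of scanner below 0.03 m/s and contact force between scanner and cradle below 0.1 N and contact force between scanner and tin below 0.1 N and contact force between scanner and tin_b below 0.1 N and contact force between scanner and tin_c below 0.1 N and contact force between scanner and mug below 0.1 N); the arm keeps its last pose, push and grip.
It fails at once if the labelled tin is shoved more than 40 mm (distance of tin from where it was at the start of the episode above 0.04 m).
It fails at once if another tin or the mug is moved more than 40 mm (distance of any of tin_b, tin_c, mug from where it was at the start of the episode above 0.04 m).
It also fails if it takes over 51 s, if anything falls off the work surface, if the arm or the gripper's body presses on something with over 40 N, if the wrist force passes 120 N, or if a joint passes its speed limit or range.

## Working session

There is one attempt and no reset: what is moved stays moved. The work goes in short steps, Python scripts to look and compute and a tool call to move; the robot and the scene stay as the last step left them, time stands still between calls to the robot, and variables do not carry over. Pictures are saved under pics/ and viewed, about 8 in all and at most 12, crops included, and the job is handed in when it is done.

Besides the shell and the picture viewer there is one more tool, called after ">>>" as name(argument=value, ...) on one line, values as JSON. apply_moves: Moves the arm, as the interface text tells. Shift numbers are shares of 0.04 m and turn numbers shares of 5 degrees, none past 1 either way. Its arguments: {"type":"object","properties":{"targets":{"type":"array"},"newtons":{"type":"number"}},"required":["targets"]}

```bash
mkdir -p pics; python3 - <<'E'
from workcell import telemetry, optics, robot
import cv2,json
for n in ("scene","top"):
    cv2.imwrite(f"pics/{n}0.png",optics.grab_frame(n)[:,:,::-1])
for n in ("scene","top","wrist"): print(n,{k:(v.tolist() if hasattr(v,'tolist') else v) for k,v in optics.get_calibration(n).items()})
s=telemetry.read_state();print(s)
E
```

```text
scene {'intrinsics': [[450.1054648311832, 0.0, 324.86947828993345], [0.0, 450.1054648311832, 238.8849122519623], [0.0, 0.0, 1.0]], 'position': [0.9397251700021451, -0.5240075686001371, 1.329304855954306], 'attitude': [0.5192745692102564, 0.2215483052980959, 0.7634710304277754]}
top {'intrinsics': [[454.7948994406457, 0.0, 314.12279442387177], [0.0, 454.7948994406457, 245.63052460404484], [0.0, 0.0, 1.0]], 'position': [0.3832381927294916, -0.014765103353911953, 1.3532770569960415], 'attitude': [0.03166337931989841, -0.01878189862949561, -1.5860941441133078]}
wrist {'intrinsics': [[371.64829954431775, 0.0, 318.39491034379955], [0.0, 371.64829954431775, 240.99003594900145], [0.0, 0.0, 1.0]], 'tool_from_camera': [[-0.0005291430468355384, 0.9493326583831635, 0.31427253098988855, 0.0815306449698742], [0.9999996402024595, 0.0002939620287761619, 0.0007957268852664662, 0.0010703685341594271], [0.0006630253285385964, 0.3142728389687534, -0.9493324723635718, -0.16872229746416093], [0.0, 0.0, 0.0, 1.0]]}
{'time': 0.1, 'joint_positions': array([ 1.08107296e+00,  2.64688257e-01,  1.60524188e+00,  1.24052060e-05,
        1.27371599e+00, -3.69133620e-02]), 'joint_vel': array([-0.00069211, -0.00240758, -0.00223234,  0.00161317,  0.0003859 ,
       -0.00068859]), 'joint_efforts': array([ 1.81169216e-04, -5.03620076e+01, -3.58070540e+01,  7.30673410e-02,
        2.33114051e-02, -6.96236020e-05]), 'tcp_pos': array([0.29498599, 0.60635538, 0.21500313]), 'tool_rot': array([-0.70509399, -3.06088341,  0.00310902]), 'wrist_force': array([0.18608256, 0.74126427, 0.34633411]), 'moment': array([-0.01782339, -0.00493381,  0.02674242]), 'gripper_width': 0.08800372494456467}
```

View pics/scene0.png

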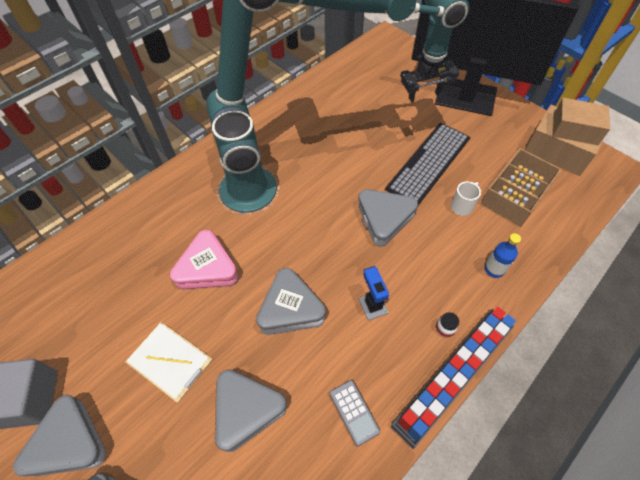

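View pics/top0.png

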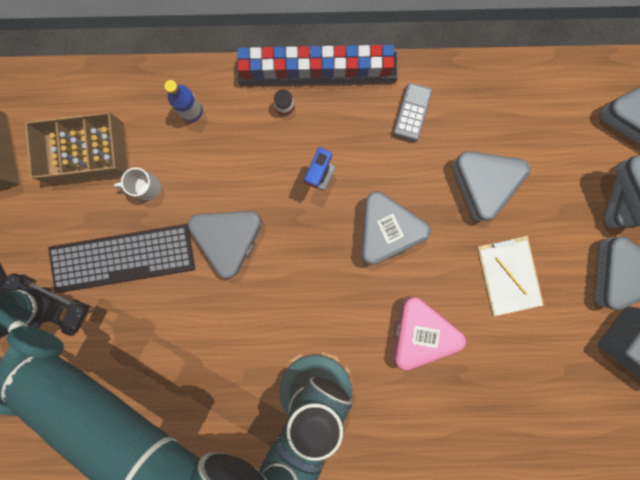

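The labelled tin is at top (391,229), the scanner at (320,168) and tin_b at (490,185). The mug is at (140,185). The pink decoy is at (430,335).

```bash
cat > h.py <<'E'
from workcell import telemetry, optics, robot
import cv2,numpy as np
from scipy.spatial.transform import Rotation as R
from scipy.optimize import minimize
def cal(n):
    c=optics.get_calibration(n); return np.array(c["intrinsics"]),np.array(c["position"]),R.from_rotvec(c["attitude"])
def proj(n,P):
    K,p,r=cal(n); c=r.inv().apply(np.atleast_2d(P)-p); c=c*[1,-1,-1]; u=c@K.T; return u[:,:2]/u[:,2:]
def onplane(n,uv,z):
    K,p,r=cal(n); d=np.linalg.inv(K)@[uv[0],uv[1],1]; d=r.apply(d*[1,-1,-1]); return p+d*(z-p[2])/d[2]
E
cat > m.py <<'E'
from h import *
im={n:cv2.imread(f"pics/{n}0.png") for n in("scene","top")}
roi={"scene":(350,255,400,325),"top":(295,140,345,200)}
lroi={"scene":(272,285,308,315),"top":(372,210,410,248)}
masks={}
for n in im:
    h=cv2.cvtColor(im[n],cv2.COLOR_BGR2HSV)
    m=cv2.inRange(h,(105,120,40),(130,255,255)); k=np.zeros_like(m); a,b,c,d=roi[n]; k[b:d,a:c]=m[b:d,a:c]
    hull=cv2.convexHull(cv2.findNonZero(k)); f=np.zeros_like(m); cv2.fillConvexPoly(f,hull,255); masks[n]=f
    w=cv2.inRange(h,(0,0,190),(180,60,255)); a,b,c,d=lroi[n]; k=np.zeros_like(w);k[b:d,a:c]=w[b:d,a:c]
    (cx,cy),sz,ang=cv2.minAreaRect(cv2.findNonZero(k)); print(n,"label px",cx,cy,sz,ang,onplane(n,(cx,cy),.084))
B=np.array([[x,y,z] for x in(-.04,.06) for y in(-.021,.021) for z in(.12,.158)])
def cost(q,names=("scene","top")):
    P=R.from_euler('z',q[2]).apply(B)+[q[0],q[1],0]; e=0
    for n in names:
        f=np.zeros((480*4,640*4),np.uint8); h=cv2.convexHull((proj(n,P)*64+32).astype(np.int32)); cv2.fillConvexPoly(f,h,255,shift=4)
        f=cv2.resize(f,(640,480),interpolation=cv2.INTER_AREA)
        e+=np.abs(f.astype(float)-masks[n]).sum()/masks[n].astype(float).sum()
    return e
p0=onplane("top",(319,168),.14)
for names in (("top",),("scene",),("scene","top")):
    best=min((minimize(cost,[p0[0],p0[1],y],args=(names,),method='Nelder-Mead',options=dict(initial_simplex=[[p0[0]+a,p0[1]+b,y+c] for a,b,c in((0,0,0),(.02,0,0),(0,.02,0),(0,0,.2))],xatol=1e-4)) for y in(2.7,3.3,-2.6)),key=lambda r:r.fun)
    print(names,best.x,best.fun)
q=best.x; P=R.from_euler('z',q[2]).apply(B)+[q[0],q[1],0]
out=[]
for n in im:
    a,b=((270,230) if n=="scene" else (290,130)); s=5 if 0 else 4
    c=cv2.resize(im[n][b:b+120,a:a+100 if n=="scene" else a+100],None,fx=s,fy=s,interpolation=cv2.INTER_CUBIC)
    for j,(u,v) in enumerate(proj(n,P)): cv2.circle(c,(int((u+.5-a)*s),int((v+.5-b)*s)),3,(0,255,255) if j>=4 else (0,255,0),-1)
    out.append(c)
cv2.imwrite("pics/crop1.png",np.hstack(out))
E
python3 m.py
```

```text
scene label px 288.5 299.5 (24.418020248413086, 16.88408660888672) 19.653825759887695 [ 0.46742669 -0.21654575  0.084     ]
top label px 389.9000244140625 228.30001831054688 (26.385601043701172, 19.230182647705078) 63.43495178222656 [ 0.46911368 -0.21697405  0.084     ]
('top',) [ 0.64293042 -0.02138685  2.734542  ] 0.21411764705882352
('scene',) [ 0.64202843 -0.02308791 -3.65729993] 0.12303314246052403
('scene', 'top') [ 0.64234788 -0.02306392 -3.6269509 ] 0.34951003059279995
```

View pics/crop1.png

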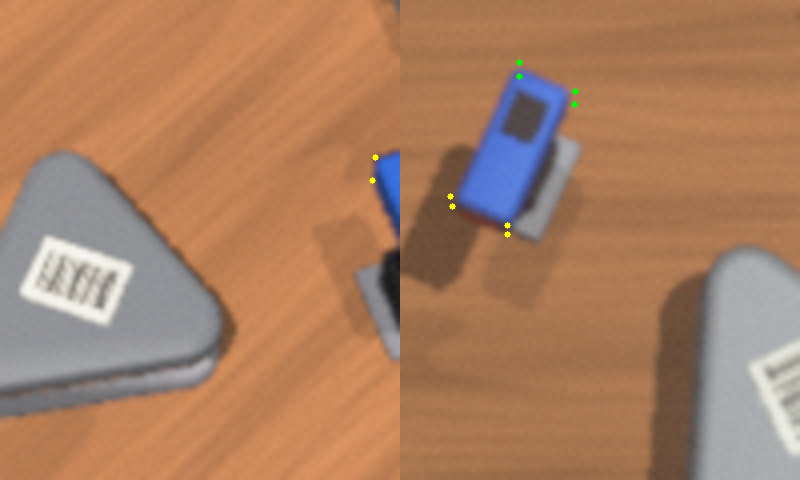

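Measured, world frame:

| Item | x | y | Other |
|---|---|---|---|
| Label | 0.468 | -0.217 | – |
| Scanner axis | 0.642 | -0.022 | yaw ≈153° |

The tool's y axis already matches the scanner's y axis. I'll shut the fingers and travel to the tin.

>>> apply_moves(targets=[-0.4,-0.5,0,0,0,0,-1,-0.75,-0.95,0,0,0,0,-1,-0.75,-0.95,0,0,0,0,-1,-0.75,-0.95,0,0,0,0,-1,-0.75,-0.95,0,0,0,0,-1])

```text
time: 0.6
tcp_pos: [0.3421, 0.3908, 0.2156]
tool_rot: [-0.704, -3.061, 0.001]
wrist_force: [0.7, 0.4, -0.1]
gripper_width: 0.0507
```

>>> apply_moves(targets=[-0.75,-0.95,0,0,0,0,-1,-0.75,-0.95,0,0,0,0,-1,-0.75,-0.95,0,0,0,0,-1,-0.75,-0.95,0,0,0,0,-1,-0.75,-0.95,0,0,0,0,-1])

```text
time: 1.1
tcp_pos: [0.3938, 0.1544, 0.216]
tool_rot: [0.704, 3.061, -0.0]
wrist_force: [0.6, -0.7, -0.1]
gripper_width: 0.0106
```

>>> apply_moves(targets=[-0.75,-0.95,0,0,0,0,-1,-0.75,-0.95,0,0,0,0,-1,-0.75,-0.95,0,0,0,0,-1,-0.75,-0.95,0,0,0,0,-1,-0.75,-0.95,0,0,0,0,-1])

```text
time: 1.6
tcp_pos: [0.4456, -0.0821, 0.2161]
tool_rot: [0.706, 3.061, 0.0]
wrist_force: [1.0, -0.0, -0.3]
gripper_width: 0.0005
```

>>> apply_moves(targets=[-0.66,-0.93,0,0,0,0,-1,-0.66,-0.93,0,0,0,0,-1,-0.66,-0.93,0.3,0,0,0,-1,0,0,1,0,0,0,-1,0,0,1,0,0,0,-1])

```text
time: 2.1
tcp_pos: [0.469, -0.2174, 0.1239]
tool_rot: [0.709, 3.058, -0.001]
wrist_force: [0.5, -0.0, -0.0]
gripper_width: 0.0006
```

>>> apply_moves(targets=[0,0,0.4,0,0,0,-1,0,0,0.25,0,0,0,-1,0,0,0.1,0,0,0,-1,0,0,0.1,0,0,0,-1,0,0,0.05,0,0,0,-1])

```text
time: 2.6
tcp_pos: [0.4692, -0.2154, 0.0892]
tool_rot: [0.704, 3.06, -0.001]
wrist_force: [-0.4, 0.1, -0.3]
gripper_width: 0.0004
```

>>> apply_moves(targets=[0,0,0.08,0,0,0,-1,0,0,0.08,0,0,0,-1,0,0,0.06,0,0,0,-1,0,0,0.06,0,0,0,-1,0,0,0,0,0,0,-1])

```text
time: 3.1
tcp_pos: [0.468, -0.215, 0.0767]
tool_rot: [-0.705, -3.061, -0.0]
wrist_force: [-0.1, 0.1, 1.3]
gripper_width: 0.0002
```

>>> apply_moves(targets=[0,0,0.03,0,0,0,-1,0,0,0.03,0,0,0,-1,0,0,0.03,0,0,0,-1,0,0,0,0,0,0,-1,0,0,0,0,0,0,-1])

```text
time: 3.6
tcp_pos: [0.4682, -0.2151, 0.0734]
tool_rot: [-0.705, -3.061, -0.0]
wrist_force: [0.5, -0.7, 1.0]
gripper_width: 0.0006
```

>>> apply_moves(targets=[0,0,0.03,0,0,0,-1,0,0,0.03,0,0,0,-1,0,0,0.03,0,0,0,-1,0,0,0,0,0,0,-1,0,0,0,0,0,0,-1])

```text
time: 4.1
tcp_pos: [0.4682, -0.2151, 0.0697]
tool_rot: [-0.705, -3.061, -0.0]
wrist_force: [0.3, 0.5, 0.6]
gripper_width: 0.0001
```

```bash
python3 - <<'E'
from h import *
s=telemetry.read_state();print(s['tcp_pos'],s['wrist_force'])
a=optics.grab_frame("scene")[:,:,::-1];b=optics.grab_frame("wrist")[:,:,::-1]
cv2.imwrite("pics/p2.png",np.hstack([cv2.resize(a[200:350,230:380],(480,480),interpolation=cv2.INTER_CUBIC),b[:, 160:480]]))
E
```

```text
[ 0.46821444 -0.215118    0.06974718] [0.27292631 0.51331391 0.57601371]
```

View pics/p2.png

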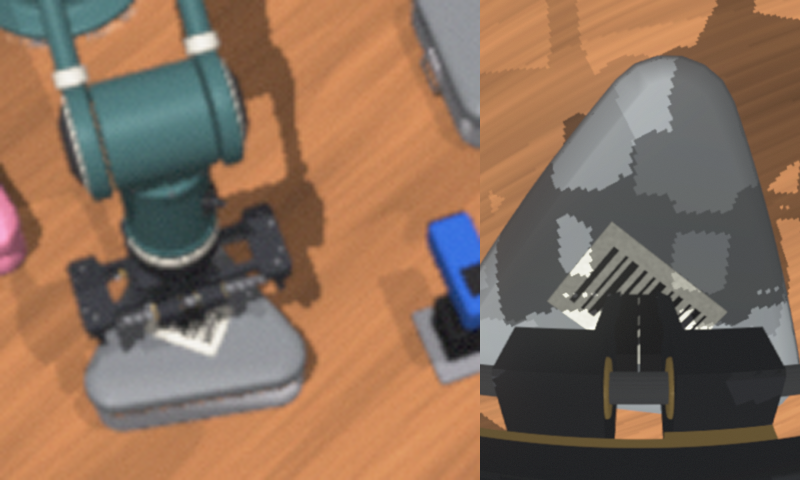

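The view shows the shut fingertips over the label at about (640,295) in the wrist half, with no firm contact felt yet. I'll keep pressing in small steps.

>>> apply_moves(targets=[0,0,0.03,0,0,0,-1,0,0,0.03,0,0,0,-1,0,0,0.03,0,0,0,-1,0,0,0.03,0,0,0,-1,0,0,0,0,0,0,-1])

```text
time: 4.7
tcp_pos: [0.468, -0.215, 0.0647]
tool_rot: [-0.705, -3.061, -0.0]
wrist_force: [-0.2, 0.2, -0.3]
gripper_width: 0.0002
```

```bash
python3 - <<'E'
from h import *
for z in (.05,.06,.07,.08,.09,.1): print(z,(onplane("scene",(289,300),z)-onplane("top",(390.4,228.8),z))[:2])
T=np.array(optics.get_calibration("wrist")["tool_from_camera"]);K=np.array(optics.get_calibration("wrist")["intrinsics"])
def pw(P):
    c=np.linalg.inv(T)@np.append(P,1); v=c[:3]*[1,-1,-1]; th=np.arctan2(np.hypot(v[0],v[1]),v[2]); d=v[:2]/np.hypot(v[0],v[1]); return d*th*K[0,0]+K[:2,2]
print("tcp px",pw([0,0,0]),pw([0,0,.01]),pw([0,0,-.02]))
s=telemetry.read_state();print(s['tcp_pos'],s['wrist_force'],s['joint_efforts'])
b=optics.grab_frame("wrist")[:,:,::-1].copy()
u=pw([0,0,0]);cv2.circle(b,(int(u[0]),int(u[1])),3,(0,0,255),1)
a=optics.grab_frame("top")[:,:,::-1]
cv2.imwrite("pics/p3.png",np.hstack([cv2.resize(b[180:400,210:430],(400,400),interpolation=cv2.INTER_CUBIC),cv2.resize(a[170:290,330:450],(400,400),interpolation=cv2.INTER_CUBIC)]))
E
```

```text
0.05 [-0.0131015   0.01559719]
0.06 [-0.00866164  0.01152471]
0.07 [-0.00422178  0.00745223]
0.08 [0.00021808 0.00337974]
0.09 [ 0.00465794 -0.00069274]
0.1 [ 0.0090978  -0.00476523]
tcp px [316.57312    289.47178559] [316.67116426 281.23956281] [316.34749368 308.54815701]
[ 0.4680272  -0.21504577  0.06470663] [-0.2390953   0.23853593 -0.33979284] [-3.87138105e-03 -3.63534379e+01 -3.02460086e+01 -1.41383393e-02
  4.86782519e-02 -6.71228099e-05]
```

View pics/p3.png

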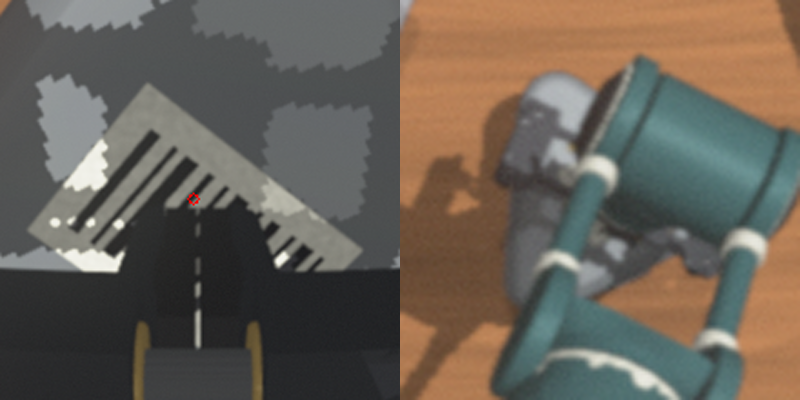

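```bash
python3 - <<'E'
from h import *
T=np.array(optics.get_calibration("wrist")["tool_from_camera"]);K=np.array(optics.get_calibration("wrist")["intrinsics"])
def ray(u):
    d=np.array(u)-K[:2,2]; r=np.hypot(*d); th=r/K[0,0]; v=np.r_[d/r*np.sin(th),np.cos(th)]*[1,-1,-1]; return T[:3,:3]@v
c=[(291.4,226.8),(409.1,316.4),(225.4,306.5)]
for z in (-.01,-.005,0,.005,.01,.015,.02,.03):
    P=[T[:3,3]+ray(u)*(z-T[2,3])/ray(u)[2] for u in c]; print(z,np.linalg.norm(P[0]-P[1]),np.linalg.norm(P[0]-P[2]),(P[1]+P[2])/2)
E
```

```text
-0.01 0.07379810592315479 0.05305871938780199 [-0.0079396   0.00062309 -0.01      ]
-0.005 0.07612289251518543 0.05473017420198817 [-0.01075809  0.00060898 -0.005     ]
0 0.07844767910721606 0.05640162901617435 [-1.35765778e-02  5.94874269e-04  1.38777878e-17]
0.005 0.08077246569924669 0.058073083830360514 [-0.01639507  0.00058077  0.005     ]
0.01 0.08309725229127735 0.05974453864454668 [-0.01921356  0.00056666  0.01      ]
0.015 0.08542203888330799 0.06141599345873286 [-0.02203205  0.00055256  0.015     ]
0.02 0.08774682547533862 0.06308744827291904 [-0.02485054  0.00053845  0.02      ]
0.03 0.0923963986593999 0.06643035790129138 [-0.03048752  0.00051024  0.03      ]
```

By label size, the wrist view puts the label about 18 mm behind the reported TCP, at world z ≈0.083. So the lid is still up, and the visible tips end short of the TCP. I'll keep descending and stop on force.

>>> apply_moves(targets=[0,0,0.04,0,0,0,-1,0,0,0.04,0,0,0,-1,0,0,0.04,0,0,0,-1,0,0,0,0,0,0,-1,0,0,0,0,0,0,-1])

```text
time: 5.3
tcp_pos: [0.4684, -0.2152, 0.0605]
tool_rot: [0.705, 3.061, -0.0]
wrist_force: [-0.8, 0.4, 3.1]
gripper_width: 0.0008
```

```bash
python3 - <<'E'
from h import *
s=telemetry.read_state();print(s['tcp_pos'],s['wrist_force'],s['joint_efforts'],s['gripper_width'])
b=optics.grab_frame("wrist")[:,:,::-1].copy();cv2.imwrite("pics/w4.png",b)
cv2.imwrite("pics/p4.png",cv2.resize(b[180:400,180:460],(800,629)[0:2],interpolation=cv2.INTER_CUBIC)[:600])
E
```

```text
[ 0.46837461 -0.21519096  0.06052449] [-0.75061956  0.36614265  3.05331057] [-2.29821133e-02 -3.46805227e+01 -2.91325450e+01 -8.02628521e-03
 -3.81985204e-01 -1.47117912e-04] 0.0008419296331718881
```

View pics/p4.png

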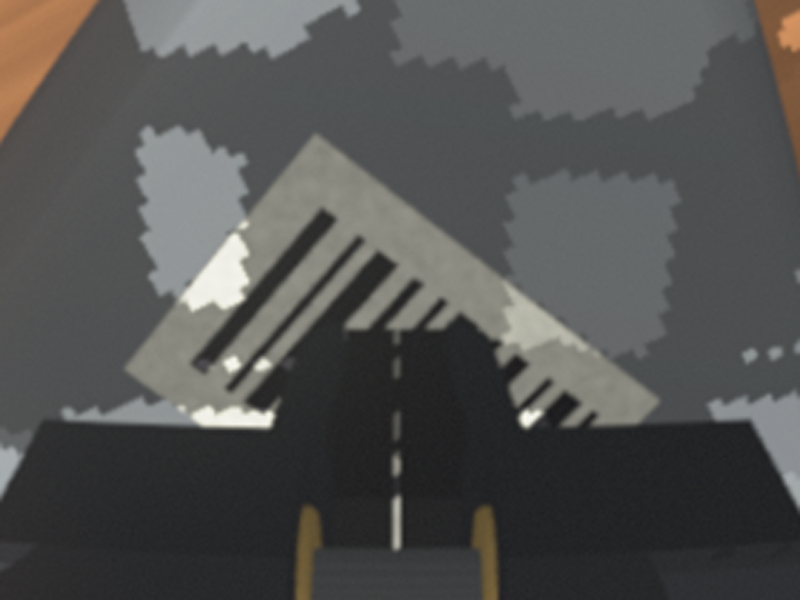

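Contact at reported z ≈0.061, so the real tips are about 22 mm behind the nominal TCP. Continuing the press.

>>> apply_moves(targets=[0,0,0.05,0,0,0,-1,0,0,0.05,0,0,0,-1,0,0,0.04,0,0,0,-1,0,0,0,0,0,0,-1,0,0,0,0,0,0,-1])

```text
time: 5.85
tcp_pos: [0.4684, -0.2152, 0.0549]
tool_rot: [0.705, 3.061, -0.0]
wrist_force: [-0.9, 0.4, 3.7]
gripper_width: 0.0004
```

>>> apply_moves(targets=[0,0,0.04,0,0,0,-1,0,0,0.04,0,0,0,-1,0,0,0.03,0,0,0,-1,0,0,0,0,0,0,-1,0,0,0,0,0,0,-1])

```text
time: 6.35
tcp_pos: [0.4685, -0.2152, 0.0532]
tool_rot: [-0.705, -3.061, 0.0]
wrist_force: [-9.1, 4.6, 24.4]
gripper_width: 0.0005
```

Hard stop felt at 24 N after 8 mm of travel, so the lid is home. Now I'll rise, open and go over the scanner.

>>> apply_moves(targets=[0,0,-0.3,0,0,0,-1,0,0,-1,0,0,0,-1,0,0,-1,0,0,0,-1,0,0,-1,0,0,0,1,0,0,-0.8,0,0,0,1])

```text
time: 6.85
tcp_pos: [0.4688, -0.2154, 0.2164]
tool_rot: [0.705, 3.059, -0.001]
wrist_force: [0.4, -0.6, -0.9]
gripper_width: 0.0143
```

>>> apply_moves(targets=[-0.22,0.85,-0.3,0,0,0,1,-0.22,0.85,0,0,0,0,1,-0.22,0.85,0,0,0,0,1,-0.22,0.85,0,0,0,0,1,-0.22,0.85,0,0,0,0,1])

```text
time: 7.35
tcp_pos: [0.583, -0.0804, 0.2257]
tool_rot: [0.705, 3.061, -0.0]
wrist_force: [0.8, -0.7, -0.1]
gripper_width: 0.0542
```

>>> apply_moves(targets=[-0.22,0.85,0,0,0,0,1,-0.22,0.85,0,0,0,0,1,-0.12,0.3,0,0,0,0,1,0,0,0,0,0,0,1,0,0,0,0,0,0,1])

```text
time: 7.85
tcp_pos: [0.6367, -0.0201, 0.2256]
tool_rot: [-0.705, -3.06, 0.002]
wrist_force: [-0.7, -0.5, -0.3]
gripper_width: 0.0877
```

```bash
python3 - <<'E'
from h import *
s=telemetry.read_state();print(s['tcp_pos'],s['tool_rot'],s['wrist_force'],s['gripper_width'])
b=optics.grab_frame("wrist")[:,:,::-1].copy();cv2.imwrite("pics/w5.png",b)
E
```

```text
[ 0.63666417 -0.02005506  0.22559142] [-7.04633777e-01 -3.06022640e+00  1.51930204e-03] [-0.68011303 -0.47169189 -0.32632827] 0.08769961566629693
```

View pics/w5.png

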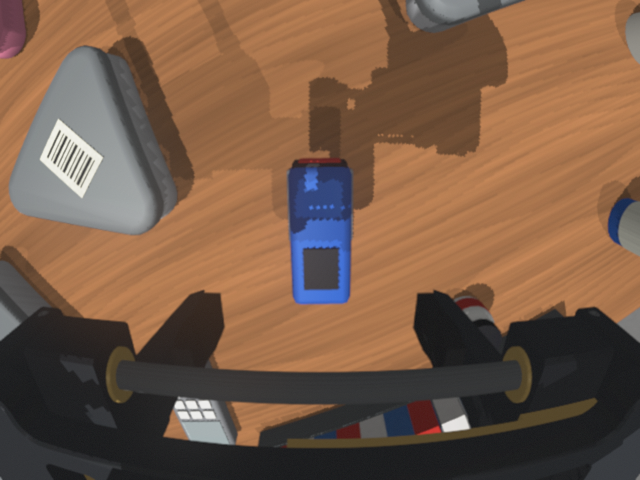

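```bash
cat >> h.py <<'E'
cw=optics.get_calibration("wrist");T=np.array(cw["tool_from_camera"]);KW=np.array(cw["intrinsics"])
def wray(u):
    d=np.array(u)-KW[:2,2]; r=np.hypot(*d); th=r/KW[0,0]; v=np.r_[d/r*np.sin(th),np.cos(th)]*[1,-1,-1]; return T[:3,:3]@v
def wplane(u,z,s):
    "tool point and world point at world height z"
    r=R.from_rotvec(s['tool_rot']); o=r.apply(T[:3,3])+s['tcp_pos']; d=r.apply(wray(u)); p=o+d*(z-o[2])/d[2]
    return r.inv().apply(p-s['tcp_pos']),p
E
python3 - <<'E'
from h import *
s=telemetry.read_state()
for n,u in dict(tailL=(293,302),tailR=(350,302),noseL=(290,165),noseR=(351,165)).items(): print(n,*[x.round(4) for x in wplane(u,.158,s)])
for n,u in dict(lab1=(60,118),lab2=(83,197),lab3=(103,160),lab4=(40,157)).items(): print(n,*[x.round(4) for x in wplane(u,.076,s)])
E
```

```text
tailL [-0.0428 -0.0174  0.0678] [ 0.6673 -0.0549  0.158 ]
tailR [-0.0429  0.0235  0.0678] [ 0.6853 -0.0181  0.158 ]
noseL [ 0.0542 -0.0172  0.0679] [ 0.5801 -0.0122  0.158 ]
noseR [0.0543 0.0217 0.0679] [0.5972 0.0228 0.158 ]
lab1 [ 0.1057 -0.2577  0.1502] [ 0.4284 -0.2059  0.076 ]
lab2 [ 0.0228 -0.2365  0.1501] [ 0.5123 -0.2232  0.076 ]
lab3 [ 0.058  -0.2061  0.1501] [ 0.4939 -0.1804  0.076 ]
lab4 [ 0.0689 -0.2913  0.1502] [ 0.4468 -0.2522  0.076 ]
```

The head spans tool x -43 to +54 mm, is centred at y +2.5 mm and is aligned with the jaws. Descending and gripping.

>>> apply_moves(targets=[0,0.06,0.6,0,0,0,1,0,0,1,0,0,0,1,0,0,0.8,0,0,0,1,0,0,0.4,0,0,0,1,0,0,0.2,0,0,0,1], newtons=30)

```text
time: 8.4
tcp_pos: [0.6367, -0.0182, 0.1044]
tool_rot: [-0.707, -3.058, 0.001]
wrist_force: [-0.2, 0.5, -0.6]
gripper_width: 0.0882
```

```bash
python3 - <<'E'
from h import *
s=telemetry.read_state();print(s['tcp_pos'],s['tool_rot'],s['wrist_force'],s['gripper_width'])
a=optics.grab_frame("scene")[:,:,::-1];b=optics.grab_frame("wrist")[:,:,::-1]
cv2.imwrite("pics/p6.png",np.hstack([cv2.resize(a[200:340,300:440],(400,400),interpolation=cv2.INTER_CUBIC),cv2.resize(b[90:410,160:480],(400,400))]))
E
```

```text
[ 0.63665565 -0.01824741  0.10444772] [-7.06524488e-01 -3.05808207e+00  1.08282078e-03] [-0.16040499  0.52958912 -0.58342014] 0.08817573573109883
```

View pics/p6.png

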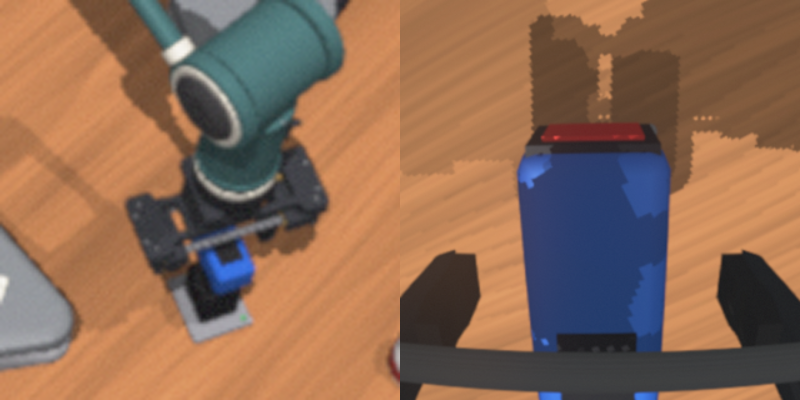

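The fingers straddle the head evenly, with tips at (465,255) and (735,255) in the right half. I'll go 3 mm deeper and close.

>>> apply_moves(targets=[0,0,0.08,0,0,0,1,0,0,0,0,0,0,-1,0,0,0,0,0,0,-1,0,0,0,0,0,0,-1,0,0,0,0,0,0,-1], newtons=35)

```text
time: 9.0
tcp_pos: [0.6388, -0.0172, 0.1036]
tool_rot: [0.705, 3.061, 0.0]
wrist_force: [0.5, -0.2, -0.0]
gripper_width: 0.0583
```

>>> apply_moves(targets=[0,0,0,0,0,0,-1,0,0,0,0,0,0,-1,0,0,0,0,0,0,-1,0,0,0,0,0,0,-1,0,0,-0.1,0,0,0,-1])

```text
time: 9.5
tcp_pos: [0.6376, -0.0172, 0.1061]
tool_rot: [-0.705, -3.059, 0.0]
wrist_force: [-1.0, 0.6, -1.9]
gripper_width: 0.0416
```

>>> apply_moves(targets=[0,0,-0.2,0,0,0,-1,0,0,-0.5,0,0,0,-1,0,0,-0.7,0,0,0,-1,0,0,-0.8,0,0,0,-1,0,0,-0.6,0,0,0,-1])

```text
time: 10.0
tcp_pos: [0.6389, -0.0172, 0.2215]
tool_rot: [0.705, 3.06, 0.001]
wrist_force: [0.2, -0.3, -1.6]
gripper_width: 0.0418
```

>>> apply_moves(targets=[0,0,-0.3,0,0,0,-1,0,0,-0.1,0,0,0,-1,0,0,0,0,0,0,-1,0,0,0,0,0,0,-1,0,0,0,0,0,0,-1])

```text
time: 10.5
tcp_pos: [0.6373, -0.0171, 0.2329]
tool_rot: [-0.704, -3.058, 0.001]
wrist_force: [0.2, 0.2, -3.1]
gripper_width: 0.0418
```

```bash
python3 - <<'E'
from h import *
s=telemetry.read_state();print(s['tcp_pos'],s['tool_rot'],s['wrist_force'],s['moment'],s['gripper_width'],s['joint_positions'])
a=optics.grab_frame("scene")[:,:,::-1];b=optics.grab_frame("wrist")[:,:,::-1]
cv2.imwrite("pics/p7.png",np.hstack([cv2.resize(a[180:340,280:440],(400,400),interpolation=cv2.INTER_CUBIC),cv2.resize(b[90:410,160:480],(400,400))]))
E
```

```text
[ 0.63732134 -0.01713044  0.2329189 ] [-7.04440633e-01 -3.05815480e+00  7.82577626e-04] [ 0.15565916  0.24334182 -3.1326538 ] [ 0.03018596 -0.05811907 -0.01493412] 0.04183921377492983 [-6.59626133e-02  1.86515131e-01  1.66687748e+00  4.50550973e-05
  1.29158968e+00 -1.18397318e+00]
```

View pics/p7.png

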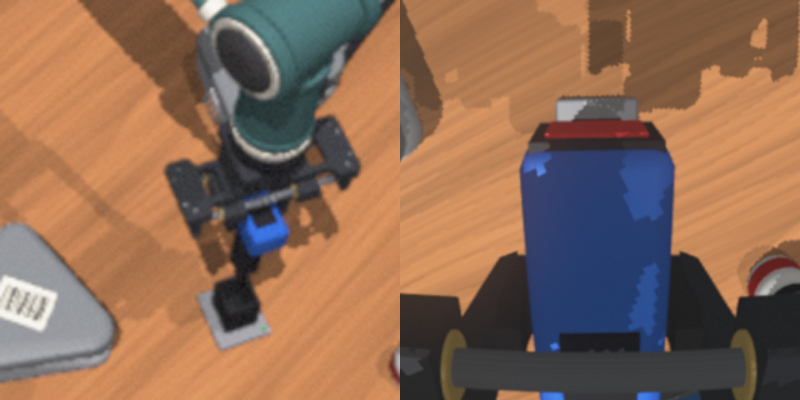

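The scanner hangs clear of the stand in the left half, and the red window shows at (597,131) on the right. Planning the final pose now.

```bash
cat > plan.py <<'E'
from h import *
import sys
def plan(s,w,label,ang,dist,N):
    r0=R.from_rotvec(s['tool_rot']); p0=s['tcp_pos']
    x,y,z=r0.as_matrix().T; az=np.arctan2(x[1],x[0])
    rd=R.from_matrix(np.c_[[np.cos(az),np.sin(az),0],[np.sin(az),-np.cos(az),0],[0,0,-1]])
    r1=rd*R.from_euler('y',-ang,degrees=True); p1=label-r1.apply(np.array(w)+[dist,0,0])
    print("goal tcp",p1.round(4),"window",(p1+r1.apply(w)).round(4))
    dr=(r0.inv()*r1).as_rotvec(); print("turn deg",np.degrees(dr).round(2))
    r=r0
    for i in range(N):
        sh=r.inv().apply((p1-p0)/N)/.04; print(sh.round(2),(np.degrees(dr)/N/5).round(2)); r=r0*R.from_rotvec(dr*(i+1)/N)
E
python3 - <<'E'
from plan import *
s=telemetry.read_state()
d=wray((317.6,194.8)); print("window at tool z -.037:",T[:3,3]+d*(-.037-T[2,3])/d[2])
plan(s,[.057,0,-.037],np.array([.469,-.216,.076]),45,.12,15)
E
```

```text
window at tool z -.037: [ 0.05545939  0.00068317 -0.037     ]
goal tcp [ 0.6051 -0.2822  0.175 ] window [ 0.5453 -0.2531  0.1609]
turn deg [-5.000e-02 -4.513e+01  2.000e-02]
[-0.14 -0.42  0.1 ] [-0.  -0.6  0. ]
[-0.14 -0.42  0.1 ] [-0.  -0.6  0. ]
[-0.13 -0.42  0.11] [-0.  -0.6  0. ]
[-0.13 -0.42  0.12] [-0.  -0.6  0. ]
[-0.12 -0.42  0.13] [-0.  -0.6  0. ]
[-0.11 -0.42  0.13] [-0.  -0.6  0. ]
[-0.11 -0.42  0.14] [-0.  -0.6  0. ]
[-0.1  -0.42  0.14] [-0.  -0.6  0. ]
[-0.09 -0.42  0.15] [-0.  -0.6  0. ]
[-0.08 -0.42  0.15] [-0.  -0.6  0. ]
[-0.08 -0.42  0.16] [-0.  -0.6  0. ]
[-0.07 -0.42  0.16] [-0.  -0.6  0. ]
[-0.06 -0.42  0.16] [-0.  -0.6  0. ]
[-0.05 -0.42  0.17] [-0.  -0.6  0. ]
[-0.04 -0.42  0.17] [-0.  -0.6  0. ]
```

>>> apply_moves(targets=[-0.14,-0.42,0.1,0,-0.6,0,-1,-0.14,-0.42,0.1,0,-0.6,0,-1,-0.13,-0.42,0.11,0,-0.6,0,-1,-0.13,-0.42,0.12,0,-0.6,0,-1,-0.12,-0.42,0.13,0,-0.6,0,-1])

```text
time: 11.1
tcp_pos: [0.6269, -0.1058, 0.2147]
tool_rot: [0.647, 2.811, -0.086]
wrist_force: [0.3, 0.3, -2.8]
gripper_width: 0.0418
```

>>> apply_moves(targets=[-0.11,-0.42,0.13,0,-0.6,0,-1,-0.11,-0.42,0.14,0,-0.6,0,-1,-0.1,-0.42,0.14,0,-0.6,0,-1,-0.09,-0.42,0.15,0,-0.6,0,-1,-0.08,-0.42,0.15,0,-0.6,0,-1])

```text
time: 11.6
tcp_pos: [0.6156, -0.1938, 0.195]
tool_rot: [0.589, 2.56, -0.159]
wrist_force: [0.1, -0.5, -2.3]
gripper_width: 0.0419
```

>>> apply_moves(targets=[-0.08,-0.42,0.16,0,-0.6,0,-1,-0.07,-0.42,0.16,0,-0.6,0,-1,-0.06,-0.42,0.16,0,-0.6,0,-1,-0.05,-0.42,0.17,0,-0.6,0,-1,-0.04,-0.42,0.17,0,-0.6,0,-1])

```text
time: 12.1
tcp_pos: [0.6048, -0.282, 0.1754]
tool_rot: [0.531, 2.307, -0.221]
wrist_force: [1.6, 0.5, -2.2]
gripper_width: 0.0417
```

```bash
python3 - <<'E'
from plan import *
s=telemetry.read_state();print(s['tcp_pos'],s['tool_rot'],s['wrist_force'],s['gripper_width'])
plan(s,[.057,0,-.037],np.array([.469,-.216,.076]),45,.12,1) if 0 else None
r=R.from_rotvec(s['tool_rot']); print("x axis",r.as_matrix()[:,0]); print("label in window", r.inv().apply([.469,-.216,.076]-s['tcp_pos'])-[.057,0,-.037])
a=optics.grab_frame("scene")[:,:,::-1];b=optics.grab_frame("wrist")[:,:,::-1]
cv2.imwrite("pics/p8.png",np.hstack([cv2.resize(a[200:360,230:390],(400,400),interpolation=cv2.INTER_CUBIC),cv2.resize(b[40:440,120:520],(400,400))]))
E
```

```text
[ 0.60480269 -0.28199879  0.17539559] [ 0.5309268   2.30673415 -0.22115428] [ 1.57748361  0.4866762  -2.21914845] 0.04174573570303176
x axis [-0.63602988  0.30875292 -0.70720409]
label in window [1.20044857e-01 2.18686011e-05 4.92294484e-04]
```

View pics/p8.png

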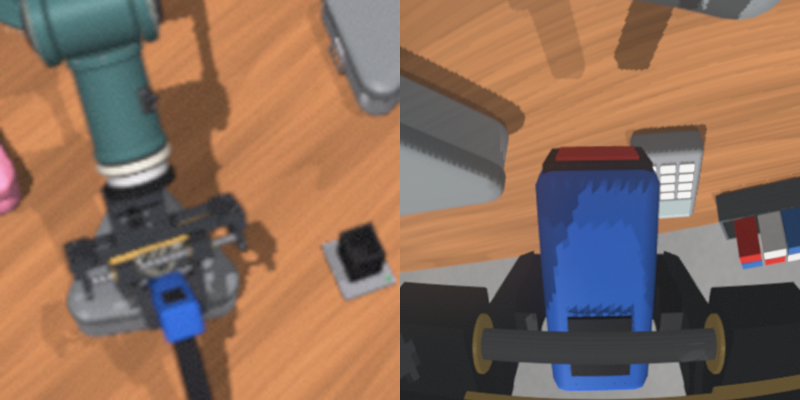

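The scanner sits in the hand as before, with the window at (597,154), so it hasn't slipped. No orange band shows on the tin. I'll settle, then hand in.

>>> apply_moves(targets=[0,0,0,0,0,0,-1,0,0,0,0,0,0,-1,0,0,0,0,0,0,-1,0,0,0,0,0,0,-1,0,0,0,0,0,0,-1])

```text
time: 12.7
tcp_pos: [0.6063, -0.2812, 0.1769]
tool_rot: [0.53, 2.306, -0.22]
wrist_force: [-1.0, -0.0, -2.5]
gripper_width: 0.0418
```

```bash
python3 - <<'E'
from h import *
s=telemetry.read_state();print(s['tcp_pos'],s['joint_vel'].round(4),s['wrist_force'],s['gripper_width'])
print(robot.sign_off())
E
```

```text
[ 0.60633149 -0.28124443  0.17692463] [-0.002   0.0013  0.005   0.0025 -0.0016 -0.0044] [-1.01783843 -0.01015091 -2.4559759 ] 0.04182319144553649
the job is handed in; nothing more can be done
None
```

I pressed the lid home, drew the scanner out of its stand and handed the job in at about 12.7 s. It is held in the air over the labelled tin; sign-off gave no verdict.

- **Lid:** it met a hard stop at 24 N after about 8 mm of travel, and no orange band showed in the later pictures.
- **Scanner lift:** gripped across the head with 35 N set and raised about 13 cm, clear of the socket.
- **Aim:** nose about 45° below level. The label works out at 120 mm straight ahead of the window, within about 1 mm of its line of sight. That comes from the hand pose and the measured grasp. The label itself was hidden from the wrist camera in the last picture.
- **Steadiness:** the window stayed within about 1 pixel of its place in the wrist picture through the tilt. At hand-in the joints were almost still, the opening was 41.8 mm and the wrist carried about 2.5 N.
- **Other objects:** no contact with the other tins or the mug was noticed, but I did not re-measure their positions. After pressing, the labelled tin's label was within about 2 mm of where I first measured it.

**What disagreed:** the shut fingertips touched the lid about 22 mm later than the stated TCP implied. I pressed and gripped by that offset instead.

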